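Fit the swab pot's double lid, then hold up its dust cover

TASK

The open swab pot needs the one double lid that fits its mouth: pick that lid set up by its steel knob, so that the grey dust cover rides along on the inner lid, and lower it fully home into the pot before letting go of the knob. Then take the dust cover by its collar and lift it straight off, leaving the inner lid seated and undisturbed in the pot, and finish still holding the cover in the air, clearly above the top of the knob. Leave the other two lid sets and everything else on the table where they are.

Things in the scene. Friction and masses are not known exactly. Their poses are not given: they have to be found in the camera images.
- pot: Open round steel swab pot, fixed upright to the table: 92 mm wide outside, 84 mm inside, 70 mm high, swabs deep inside. Origin: centre of its underside on the table, z up. A fitting inner lid seats with its flange on the rim and its plug inside the mouth: its origin is then 56 mm above the pot's origin.
- pot_mouth (a point): Centre of the pot's mouth, level with the rim, 70 mm above the table.
- mid_inner: Steel inner lid of the middle double lid (about 210 g in all), the only one that fits the pot. Plug 80 mm wide, 0-14 mm high (lowest 4 mm tapered in by 3); flange 96 mm wide, 14-18; boss 31 mm wide, 18-21, tapering to an 18 mm stem; knob head 26 mm wide, 58-74 (heights above its origin, the centre of the plug's underside; z up). Starts standing on the table on its plug.
- mid_cover: Grey plastic dust cover of the same lid set, lying loose on its flange, origin then 18 mm above the inner lid's. Disc 96 mm wide, 6 mm thick, 36 mm centre hole round the knob's stem; collar 48 mm wide round the hole, top 20 mm above the underside. Origin: centre of the underside, z up. Lifting the collar lifts the cover only; lifting the knob lifts both.
- small_inner: Steel inner lid of the smallest double lid, too small for the pot. Plug 64 mm wide, 0-14 mm high (lowest 4 mm tapered in by 3); flange 80 mm wide, 14-18; boss 31 mm wide, 18-21, tapering to an 18 mm stem; knob head 26 mm wide, 58-74 (heights above its origin, the centre of the plug's underside; z up). Starts standing on the table on its plug.
- small_cover: Grey plastic dust cover of the same lid set, lying loose on its flange, origin then 18 mm above the inner lid's. Disc 80 mm wide, 6 mm thick, 36 mm centre hole round the knob's stem; collar 48 mm wide round the hole, top 20 mm above the underside. Origin: centre of the underside, z up. Lifting the collar lifts the cover only; lifting the knob lifts both.
- large_inner: Steel inner lid of the largest double lid, too big for the pot. Plug 96 mm wide, 0-14 mm high (lowest 4 mm tapered in by 3); flange 112 mm wide, 14-18; boss 31 mm wide, 18-21, tapering to an 18 mm stem; knob head 26 mm wide, 58-74 (heights above its origin, the centre of the plug's underside; z up). Starts standing on the table on its plug.
- large_cover: Grey plastic dust cover of the same lid set, lying loose on its flange, origin then 18 mm above the inner lid's. Disc 112 mm wide, 6 mm thick, 36 mm centre hole round the knob's stem; collar 48 mm wide round the hole, top 20 mm above the underside. Origin: centre of the underside, z up. Lifting the collar lifts the cover only; lifting the knob lifts both.
- tape: Roll of paper tape lying flat, 50 mm across, 18 mm high; a bystander. Origin: centre of its underside.
- cassette: White test cassette lying flat, 70 x 22 x 6 mm, long along its x; a bystander. Origin: centre of its underside.
- jar: Small clear sample jar with white cap, 40 mm across, 48 mm high; a bystander. Origin: centre of its underside.
- tester: Grey hand-held tester lying flat, 130 x 36 x 18 mm, long along its x; a bystander. Origin: centre of its underside.
Not all that is in view belongs to the job. Leave any yellow look-alike of the mid_inner alone. Leave any orange look-alike of the mid_cover alone.

How it is judged:
By the outcome, as a careful person would: the job done as asked, in the order asked, and still so for the second after the job is handed in, while the arm keeps its last pose, push and grip.
It also fails if it takes over 58 s, if anything falls off the work surface, if the arm or the gripper's body presses on something with over 40 N, if the wrist force passes 120 N, or if a joint passes its speed limit or range.

ROBOT

A 7-joint arm with a two-finger parallel gripper is mounted at the origin on the work surface. World frame = base frame: x ahead of the robot, y to its left, z up, the work surface at z = 0. Lengths are in m, angles in rad, forces in N, time in s.
With the tool pointing down it reaches from about 0.4 to 0.85 m from the base axis. Payload 4.5 kg.
Tool frame: the origin (TCP) lies on the centre line of the jaws, within the pads' length; the fingertips stand 17 mm ahead of it and the grasp point (between the pads) lies 2 mm behind it (r.tip_reach is the distance from the TCP to the fingertips, in m); z points along the fingers, y is the line along which they close (so a half turn about z gives the same grasp; the last joint's range is limited). The gripper opens to 88 mm and grips with 3 to 60 N. Pads are 18 mm wide; open, the fingers measure 123 mm over their backs; the gripper's body (75 mm by 187 mm) begins 45 mm behind the grasp point.
Start: joints at [1.334, 0.689, -0.195, 1.565, 0.157, 0.902, -0.215], TCP at [0.167, -0.602, 0.256] pointing down, gripper open.
Joint ranges: [-3.01, 3.01], [-0.46, 2.08], [-1.47, 1.51], [0.13, 2.56], [-1, 4.14], [0.04, 2.09], [-2.66, 2.66]. Speed limits (rad/s): [2.57, 2.57, 3.14, 3.14, 3.14, 3.14, 3.14].

INTERFACE

Orientations are given as a unit quaternion [x, y, z, w].
In Python, from plant import r gives the robot as it stands.
- The arm moves only by the tool step_arm, never from a script. Its argument "steps" is a list of rows, each a list of 7 numbers: the shift along the tool's x, y, z in cm, then the turn, a rotation vector about the tool's x, y, z in degrees, then the gripper's target within -1 to 1 (shut at 1, half-way at 0, fully open at -1). A call has 1 to 8 rows; each row shifts and turns the commanded pose from where the row before left it, along the tool's axes as they then stand; what a row does not reach is not made up. A row lasts 1/8 s, in which the tool goes at most 62.5 mm and 10.7 degrees, less where a joint would pass 70% of its speed; a pose out of reach is approached as far as the arm can. A call with a gripper value outside its range is refused whole. The fingers move at their own pace and stop on an object; "force" is the grip in N (left out, the last holds). Time passes only in rows, so rows that do not move let the fingers close. It gives the time, the measured TCP pose, the force, the opening and the grip force at its end, in the units of the state.
- r.get_state(): the state, without advancing time (a new reading comes with each control period).
- r.snapshot(name): name is "scene" or "top"; returns a dict with "pixels" (480x640x3 uint8, red, green, blue), "fx", "fy", "cx", "cy" (pixels), "dist_coeffs" ([k1, k2, p1, p2, k3] as OpenCV has them; the pictures are not rectified), "cam_to_world" (4x4, takes a point from camera to world coordinates). Camera axes: x right, y down, z forward; pixel columns grow to the right and rows downward; lengths in m; the calibration is good to about 2 mm. A picture is of the moment at which its call begins. There is no depth.
- r.finish_job(): hands the job in; it is judged then, once.
The state is a dict: "clock": time; "q": joint angles; "qd": joint speeds; "joint_torque": joint torques, N m; "tool_pos": TCP position; "eef_rot": TCP orientation; "contact_force": force on the tool from outside, world axes, zero at the start; "moment": the same for the moment, N m; "opening": opening from 0.0 (shut) to 1.0 (fully open); "finger_force": force on a finger pad.
Only numpy, scipy, OpenCV 4.12 (cv2) and the standard library are available. Lean on these libraries where they do the work, as an engineer would, in place of code of your own. Each camera call takes 0.05 s, during which the arm holds its last target. There are 200 camera calls.

## Working session

There is one attempt and no reset: what is moved stays moved. The work goes in short steps, Python scripts to look and compute and a tool call to move; the robot and the scene stay as the last step left them, time stands still between calls to the robot, and variables do not carry over. Pictures are saved under pics/ and viewed, at most 10 in all, crops included, and the job is handed in when it is done.

Besides the shell and the picture viewer there is one more tool, called after "Request:" as name([rows], argument=value, ...), one row to a line, values as JSON. step_arm: Moves the arm, as the interface text tells. Its arguments: {"type":"object","properties":{"steps":{"type":"array","items":{"type":"array","items":{"type":"number"}}},"force":{"type":"number"}},"required":["steps"]}

```bash
mkdir -p pics; python3 - <<'E'
from plant import r
import cv2, json, numpy as np
print(r.get_state())
for n in ("scene","top"):
    s=r.snapshot(n); cv2.imwrite(f"pics/{n}0.png",s["pixels"][...,::-1]); 
    s.pop("pixels"); print(n,s)
E
```

```text
{'clock': 0.0, 'q': array([ 1.33376813,  0.68998491, -0.19451487,  1.56635433,  0.15733166,
        0.90250654, -0.21510182]), 'qd': array([ 2.54408480e-04,  1.92118969e-05,  1.90132682e-03, -9.85888958e-04,
        3.47709805e-04,  8.91098115e-04,  1.09986076e-03]), 'joint_torque': array([ 1.24541089e-03, -5.27555037e+01, -1.26687460e+00, -1.53429437e+01,
       -5.26676711e-02,  6.44268395e-03,  1.94760833e-04]), 'tool_pos': array([ 0.16698933, -0.60164599,  0.25490672]), 'eef_rot': array([ 9.90838052e-01,  1.35052181e-01, -2.04437097e-04, -9.06119716e-04]), 'contact_force': array([ 0.10147275, -0.31612138,  0.02137877]), 'moment': array([-0.03487306, -0.01195547, -0.01310217]), 'finger_force': 0.0, 'opening': 1.0024847733498496}
scene {'fx': 565.4485963333436, 'fy': 565.4485963333436, 'cx': 326.51724662120324, 'cy': 235.5389565082042, 'dist_coeffs': array([-0.02431135,  0.        ,  0.        ,  0.        ,  0.        ]), 'cam_to_world': array([[-4.76493577e-01,  5.60786678e-01, -6.77105733e-01,
         1.16749802e+00],
       [ 8.79177497e-01,  3.04716378e-01, -3.66326163e-01,
         3.42548034e-01],
       [ 8.94374191e-04, -7.69848187e-01, -6.38226425e-01,
         7.36625137e-01],
       [ 0.00000000e+00,  0.00000000e+00,  0.00000000e+00,
         1.00000000e+00]])}
top {'fx': 462.42775851501517, 'fy': 462.42775851501517, 'cx': 318.63502683832843, 'cy': 236.69702383029264, 'dist_coeffs': array([-0.02579768,  0.        ,  0.        ,  0.        ,  0.        ]), 'cam_to_world': array([[ 0.00144825, -0.98738514,  0.15833033,  0.30081141],
       [-0.99999792, -0.00165703, -0.00118667, -0.01638995],
       [ 0.00143406, -0.15832828, -0.98738549,  0.90873664],
       [ 0.        ,  0.        ,  0.        ,  1.        ]])}
```

View pics/scene0.png

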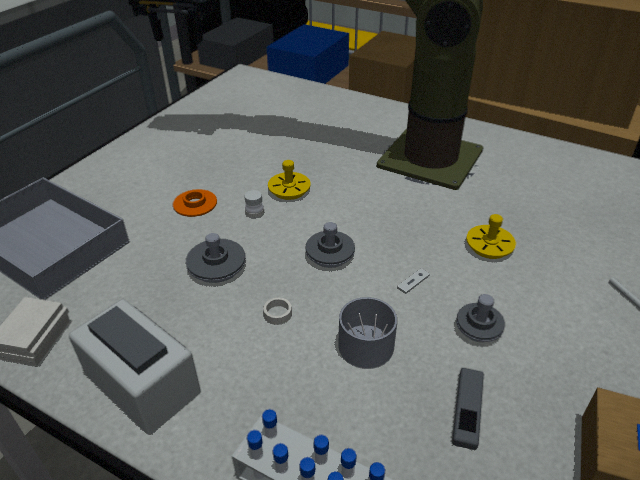

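View pics/top0.png

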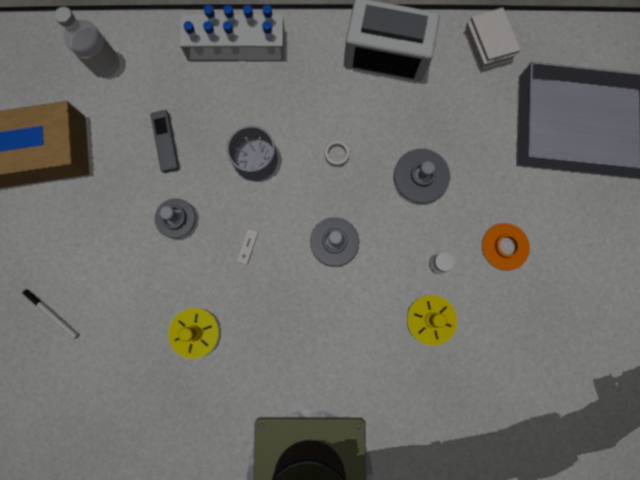

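The three grey sets sit at (175,218), (334,242) and (421,175) in the top view. (334,242) looks middle-sized, and the pot is at (252,153). I'll enlarge the crops to measure them.

```bash
cat > h.py <<'E'
import numpy as np, cv2
def cam(s): return np.array([[s["fx"],0,s["cx"]],[0,s["fy"],s["cy"]],[0,0,1]]), s["dist_coeffs"], s["cam_to_world"]
def ray(s,uv):
    K,d,T=cam(s); p=cv2.undistortPoints(np.array(uv,float).reshape(-1,1,2),K,d)[:,0]
    return T[:3,3],(np.c_[p,np.ones(len(p))]@T[:3,:3].T)
def onz(s,uv,z):
    o,v=ray(s,uv); return o+v*((z-o[2])/v[:,2])[:,None]
def proj(s,P):
    K,d,T=cam(s); R=T[:3,:3].T
    return cv2.projectPoints(np.array(P,float).reshape(-1,1,3),cv2.Rodrigues(R)[0],-R@T[:3,3],K,d)[0][:,0]
def circ(s,c,z,rad,n=72):
    a=np.linspace(0,2*np.pi,n,endpoint=False); return proj(s,np.c_[c[0]+rad*np.cos(a),c[1]+rad*np.sin(a),0*a+z])
def crop(s,u,v,w,h,k,circs=()):
    im=cv2.resize(s["pixels"][v:v+h,u:u+w,::-1],None,fx=k,fy=k,interpolation=cv2.INTER_CUBIC)
    for c,z,rad,col in circs:
        p=((circ(s,c,z,rad)+.5-[u,v])*k).astype(np.int32)
        cv2.polylines(im,[p],True,col,1)
    return im
E
python3 - <<'E'
from h import *; from plant import r
t=r.snapshot("top"); s=r.snapshot("scene")
for n,uv in dict(small=(171,214),mid=(336,239),large=(427,169)).items(): print(n,onz(t,[uv],.07)[0])
m=onz(t,[(336,238)],.074)[0]; p=onz(t,[(252,151)],.07)[0]; print(m,p)
g=(0,255,0);rd=(0,0,255)
cm=[(m,.018,.048,g),(m,.074,.013,rd)];cp=[(p,.07,.046,g),(p,.07,.042,rd)]
A=crop(t,296,202,80,60,5,cm);B=crop(t,212,116,80,60,5,cp)
C=crop(s,290,215,80,60,5,cm);D=crop(s,328,292,80,60,5,cp)
cv2.imwrite("pics/c1.png",np.vstack([np.hstack([A,B]),np.hstack([C,D])]))
E
```

```text
small [0.47750269 0.25663103 0.07      ]
mid [ 0.43107749 -0.04928004  0.07      ]
large [ 0.56492656 -0.22154077  0.07      ]
[ 0.43230565 -0.04913149  0.074     ] [0.59961362 0.10915196 0.07      ]
```

View pics/c1.png

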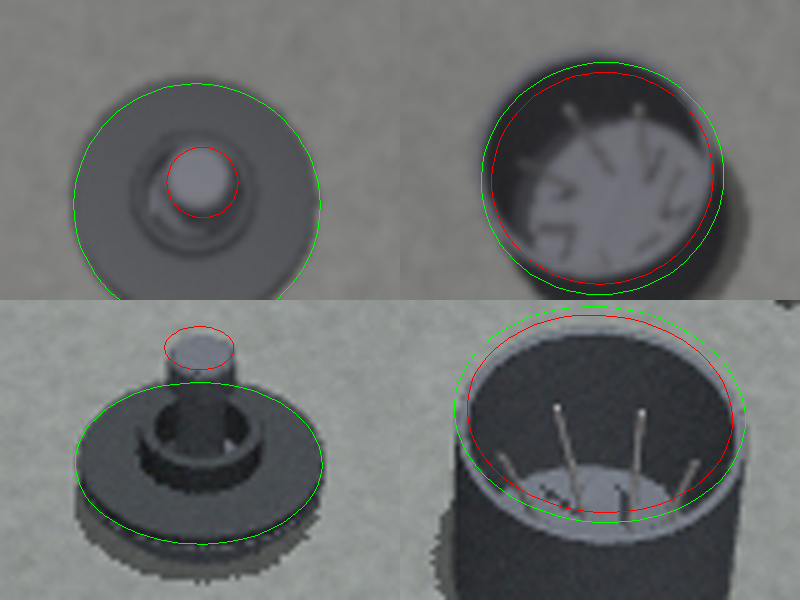

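```bash
cat >> h.py <<'E'
from scipy.optimize import minimize
def fit(s,c0,feats,sg=1.0,span=.008):
    """feats: (z,radius); maximise mean |radial gradient| along the circles; c0 xy"""
    g=cv2.GaussianBlur(cv2.cvtColor(s["pixels"],cv2.COLOR_RGB2GRAY).astype(np.float32),(0,0),sg)
    def samp(p): return cv2.remap(g,p[:,:1].astype(np.float32),p[:,1:].astype(np.float32),cv2.INTER_LINEAR)[:,0]
    def cost(c):
        return -sum(np.abs(samp(circ(s,c,z,R+.001))-samp(circ(s,c,z,R-.001))).mean() for z,R in feats)
    gr=np.arange(-span,span+.0001,.001)
    b=min(((cost((c0[0]+i,c0[1]+j)),c0[0]+i,c0[1]+j) for i in gr for j in gr))
    return minimize(cost,b[1:],method="Nelder-Mead",options=dict(initial_simplex=[b[1:],(b[1]+.0007,b[2]),(b[1],b[2]+.0007)])).x
E
python3 - <<'E'
from h import *; from plant import r
g=(0,255,0);rd=(0,0,255)
out=[]
for n in("top","scene"):
    s=r.snapshot(n)
    m=fit(s,(.432,-.049),[(.024,.048)]);k=fit(s,(.432,-.049),[(.074,.013)],.7);k2=fit(s,(.432,-.049),[(.038,.024)],.7);p=fit(s,(.602,.109),[(.07,.046),(.07,.042)])
    print(n,"disc",m,"knob",k,"collar",k2,"pot",p, "rel", p-m)
    for nm,c in dict(small=(.477,.257),large=(.565,-.2215)).items():print(nm,fit(s,c,[(.024,{'small':.04,'large':.056}[nm])]))
    u=((296,202),(212,116)) if n=="top" else ((290,215),(328,292))
    out.append(np.hstack([crop(s,*u[0],80,60,5,[(m,.024,.048,g),(k,.074,.013,rd)]),crop(s,*u[1],80,60,5,[(p,.07,.046,g),(p,.07,.042,rd)])]))
cv2.imwrite("pics/c2.png",np.vstack(out))
E
```

```text
top disc [ 0.43266094 -0.04760536] knob [ 0.43508737 -0.04773005] collar [ 0.4310844  -0.04670986] pot [0.60408986 0.11196191] rel [0.17142891 0.15956727]
small [0.47660684 0.2585535 ]
large [ 0.56483991 -0.22045497]
scene disc [ 0.43450591 -0.04666444] knob [ 0.43669875 -0.04588246] collar [ 0.43206703 -0.0558604 ] pot [0.60741519 0.11323163] rel [0.17290927 0.15989607]
small [0.48176826 0.26574276]
large [ 0.56751104 -0.22183335]
```

View pics/c2.png

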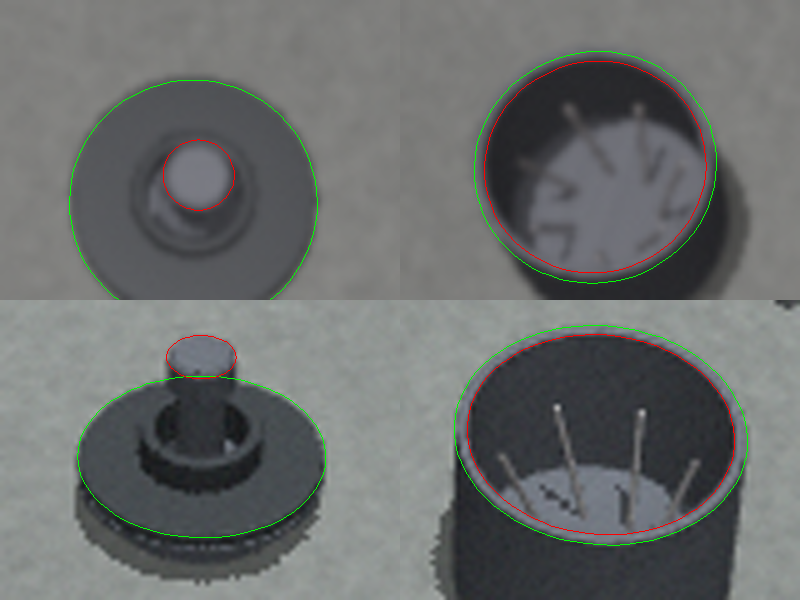

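Both views agree: the disc in the middle is 96 mm wide, with the knob near (0.4355, -0.047) and the pot near (0.6055, 0.1125). Next I'll move above the knob.

```bash
cat >> h.py <<'E'
from scipy.spatial.transform import Rotation as Ro
def d(r,tgt):
    st=r.get_state(); R=Ro.from_quat(st["eef_rot"])
    print("tcp",st["tool_pos"].round(4),"move cm",(R.inv().apply(np.array(tgt)-st["tool_pos"])*100).round(2),"zdir",R.as_matrix()[:,2].round(4),"F",np.round(st["contact_force"],1),"t",round(st["clock"],2))
E
python3 -c "
from h import *; from plant import r
d(r,(.4355,-.047,.16))"
```

```text
tcp [ 0.1671 -0.6021  0.2555] move cm [ 40.71 -46.3    9.57] zdir [-2.e-04  6.e-04 -1.e+00] F [-0.3 -0.1  0.4] t 0.3
```

Request:
step_arm([
  [2,-2,0,0,0,0,-1],
  [2.7,-3,0,0,0,0,-1],
  [2.7,-3,0,0,0,0,-1],
  [2.7,-3,0,0,0,0,-1],
  [2.7,-3,0,0,0,0,-1],
  [2.7,-3,0,0,0,0,-1],
  [2.7,-3,0,0,0,0,-1],
  [2.7,-3,0,0,0,0,-1],
], force=25)

```text
clock: 1.3
tool_pos: [0.3077, -0.3236, 0.2559]
eef_rot: [0.991, 0.135, 0.0, 0.0]
contact_force: [1.5, -0.4, -0.6]
opening: 1.001
finger_force: 0.0
```

Request:
step_arm([
  [2.7,-3,0,0,0,0,-1],
  [2.7,-3,0,0,0,0,-1],
  [2.7,-3.2,1,0,0,0,-1],
  [2.7,-3.5,1.5,0,0,0,-1],
  [2.7,-3.5,2,0,0,0,-1],
  [2.7,-3.5,2,0,0,0,-1],
  [2.7,-3.5,2,0,0,0,-1],
  [0,0,0,0,0,0,-1],
])

```text
clock: 2.3
tool_pos: [0.4283, -0.0467, 0.1697]
eef_rot: [0.99, 0.139, -0.0, -0.001]
contact_force: [-0.6, -0.9, 0.3]
opening: 1.001
finger_force: 0.0
```

```bash
python3 - <<'E'
from h import *; from plant import r
d(r,(.4355,-.047,.063)); print(r.get_state()["q"].round(2))
s=r.snapshot("scene"); cv2.imwrite("pics/a.png",crop(s,200,90,240,180,3.3))
E
```

```text
tcp [ 0.4283 -0.0467  0.1697] move cm [ 0.68  0.25 10.67] zdir [-3.0e-04  1.9e-03 -1.0e+00] F [-0.6 -0.9  0.3] t 2.3
[ 0.05  0.61 -0.07  2.22  0.12  0.31 -1.41]
```

Request:
step_arm([
  [0.7,0.2,1,0,0,0,-1],
  [0,0,2,0,0,0,-1],
  [0,0,2,0,0,0,-1],
  [0,0,2,0,0,0,-0.5],
  [0,0,1.5,0,0,0,-0.2],
  [0,0,1,0,0,0,0],
  [0,0,0.8,0,0,0,0],
  [0,0,0,0,0,0,0],
])

```text
clock: 3.35
tool_pos: [0.4346, -0.0511, 0.0677]
eef_rot: [0.991, 0.135, -0.0, 0.0]
contact_force: [-0.1, 0.2, 0.8]
opening: 0.504
finger_force: 0.0
```

```bash
python3 - <<'E'
from h import *; from plant import r
d(r,(.4355,-.047,.063)); print(r.get_state()["opening"])
s=r.snapshot("scene"); cv2.imwrite("pics/b.png",crop(s,250,150,160,120,5))
E
```

```text
tcp [ 0.4346 -0.0511  0.0677] move cm [ 0.2  -0.37  0.47] zdir [-8.e-04 -1.e-04 -1.e+00] F [-0.1  0.2  0.8] t 3.35
0.504217360412298
```

View pics/b.png

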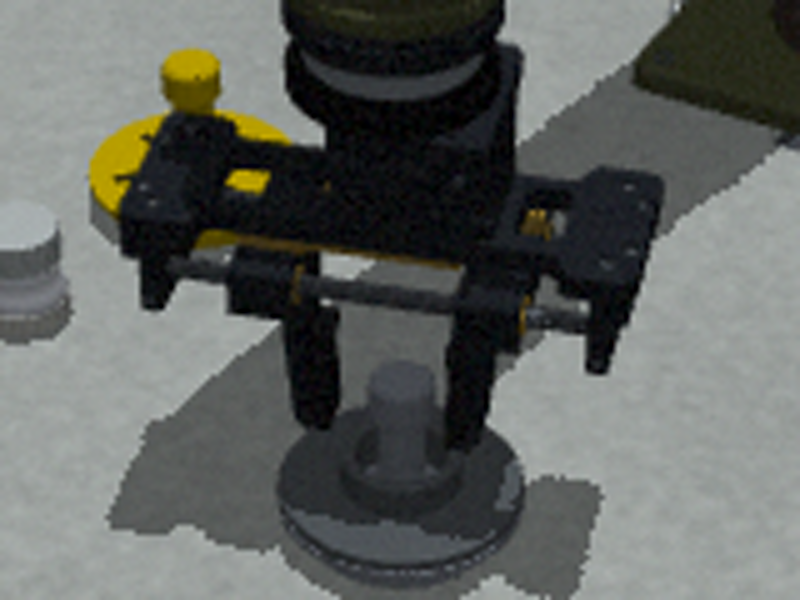

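The knob at crop (403,385) sits between the fingers, a little to the right of centre, as the numbers predicted. I'll correct for that and close.

Request:
step_arm([
  [0.15,-0.35,0.4,0,0,0,0],
  [0,0,0,0,0,0,0.4],
  [0,0,0,0,0,0,0.6],
  [0,0,0,0,0,0,0.8],
  [0,0,0,0,0,0,1],
  [0,0,0,0,0,0,1],
  [0,0,0,0,0,0,1],
], force=40)

```text
clock: 4.28
tool_pos: [0.4362, -0.0469, 0.065]
eef_rot: [0.991, 0.135, -0.001, -0.0]
contact_force: [-0.6, 0.6, 4.4]
opening: 0.275
finger_force: 40.0
```

Request:
step_arm([
  [0,0,0,0,0,0,1],
  [0,0,-0.5,0,0,0,1],
  [0,0,-1,0,0,0,1],
  [0,0,-1.5,0,0,0,1],
  [0,0,-2,0,0,0,1],
  [0,0,-2,0,0,0,1],
  [0,0,-2,0,0,0,1],
  [0,0,-2,0,0,0,1],
])

```text
clock: 5.28
tool_pos: [0.4361, -0.0474, 0.176]
eef_rot: [0.991, 0.135, -0.001, -0.0]
contact_force: [0.2, 0.2, -2.2]
opening: 0.275
finger_force: 40.0
```

```bash
python3 - <<'E'
from h import *; from plant import r
d(r,(.6055,.1125,.19))
E
```

```text
tcp [ 0.4361 -0.0474  0.176 ] move cm [ 20.59 -10.88  -1.45] zdir [-2.6e-03 -2.0e-04 -1.0e+00] F [ 0.2  0.2 -2.2] t 5.28
```

Request:
step_arm([
  [1,-0.5,-0.5,0,0,0,1],
  [2.5,-1.3,-0.5,0,0,0,1],
  [3.1,-1.6,-0.5,0,0,0,1],
  [3.2,-1.7,0,0,0,0,1],
  [3.2,-1.7,0,0,0,0,1],
  [3.1,-1.7,0,0,0,0,1],
  [2.5,-1.3,0,0,0,0,1],
  [1,-0.5,0,0,0,0,1],
])

```text
clock: 6.28
tool_pos: [0.5984, 0.1069, 0.1887]
eef_rot: [0.991, 0.136, -0.001, -0.001]
contact_force: [-0.2, 0.2, -2.7]
opening: 0.277
finger_force: 40.0
```

Request:
step_arm([
  [0.9,-0.5,0,0,0,0,1],
  [0,0,0,0,0,0,1],
  [0,0,0,0,0,0,1],
])

```text
clock: 6.65
tool_pos: [0.6045, 0.1108, 0.1894]
eef_rot: [0.991, 0.135, -0.002, 0.0]
contact_force: [0.1, 0.5, -2.4]
opening: 0.275
finger_force: 40.0
```

```bash
python3 - <<'E'
from h import *; from plant import r
d(r,(.6055,.1125,.145))
tcp=r.get_state()["tool_pos"]
g=(0,255,0);rd=(0,0,255);s=r.snapshot("scene")
z=tcp[2]-.065
for zz in (.024,.014):
  print("disc fit",zz,fit(s,tcp[:2],[(z+zz,.048)],1,.006))
m=fit(s,tcp[:2],[(z+.024,.048)],1,.006)
p=fit(s,(.607,.113),[(.07,.046)]);print(p,m-tcp[:2])
cv2.imwrite("pics/d.png",crop(s,300,210,132,132,4.5,[(m,z+.024,.048,g),(p,.07,.046,rd)]))
E
```

```text
tcp [0.6045 0.1108 0.1894] move cm [ 0.16 -0.14  4.44] zdir [-3.5e-03 -8.0e-04 -1.0e+00] F [ 0.1  0.5 -2.4] t 6.65
disc fit 0.024 [0.60629442 0.11158783]
disc fit 0.014 [0.59759019 0.10840592]
[0.60758987 0.1131283 ] [0.00182212 0.0008261 ]
```

View pics/d.png

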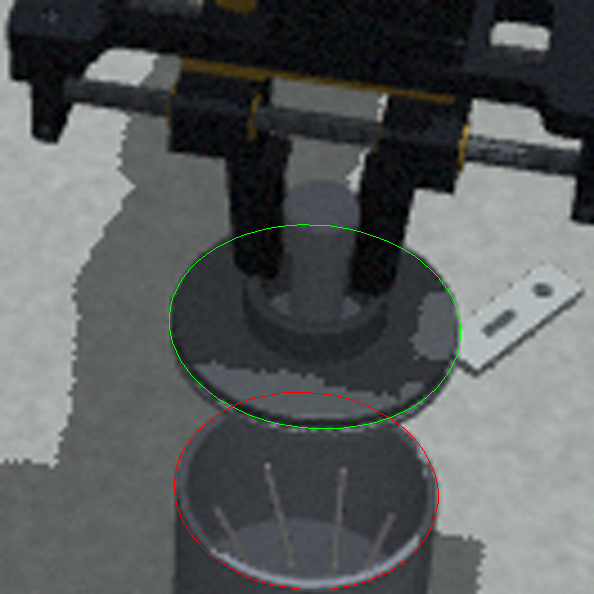

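The lid set hangs level above the pot, with the disc centre at crop (315,325) and the pot rim at (305,490). The offset is about 1–2 mm, well inside the taper's capture range. I'll lower it step by step and watch the force.

Request:
step_arm([
  [0.15,-0.15,1,0,0,0,1],
  [0,0,1.2,0,0,0,1],
  [0,0,1.2,0,0,0,1],
  [0,0,1,0,0,0,1],
  [0,0,0.8,0,0,0,1],
  [0,0,0.5,0,0,0,1],
  [0,0,0.2,0,0,0,1],
  [0,0,0,0,0,0,1],
])

```text
clock: 7.7
tool_pos: [0.6062, 0.1137, 0.1306]
eef_rot: [0.991, 0.135, -0.001, -0.0]
contact_force: [0.3, -0.1, -2.2]
opening: 0.278
finger_force: 40.0
```

Request:
step_arm([
  [0,0.1,0.2,0,0,0,1],
  [0,0,0.2,0,0,0,1],
  [0,0,0.2,0,0,0,1],
  [0,0,0.1,0,0,0,1],
  [0,0,0,0,0,0,1],
  [0,0,0,0,0,0,1],
])

```text
clock: 8.45
tool_pos: [0.6063, 0.1128, 0.1235]
eef_rot: [0.991, 0.135, -0.001, -0.0]
contact_force: [0.3, 0.5, -2.0]
opening: 0.276
finger_force: 40.0
```

Request:
step_arm([
  [0,0,0.1,0,0,0,1],
  [0,0,0.1,0,0,0,1],
  [0,0,0.1,0,0,0,1],
  [0,0,0,0,0,0,1],
  [0,0,0,0,0,0,1],
])

```text
clock: 9.07
tool_pos: [0.6066, 0.113, 0.1211]
eef_rot: [0.991, 0.135, -0.001, -0.0]
contact_force: [-1.2, 0.2, 5.0]
opening: 0.275
finger_force: 40.0
```

The lid touched down at the expected height of 0.121 with about 7 N. I'll press it slightly, then release.

Request:
step_arm([
  [0,0,0.05,0,0,0,1],
  [0,0,0,0,0,0,1],
  [0,0,0,0,0,0,0.4],
  [0,0,0,0,0,0,0.2],
  [0,0,0,0,0,0,0],
  [0,0,0,0,0,0,-0.4],
  [0,0,0,0,0,0,-0.6],
  [0,0,0,0,0,0,-0.6],
])

```text
clock: 10.07
tool_pos: [0.6063, 0.1127, 0.1199]
eef_rot: [0.991, 0.135, -0.001, -0.0]
contact_force: [0.1, -1.1, -0.1]
opening: 0.791
finger_force: 0.0
```

```bash
python3 - <<'E'
from h import *; from plant import r
d(r,(.606,.1125,.1))
g=(0,255,0);rd=(0,0,255)
s=r.snapshot("scene");t=r.snapshot("top")
m=fit(s,(.6075,.1132),[(.08,.048)],1,.006);print(m,fit(s,(.6075,.1132),[(.070,.048)],1,.006),fit(s,(.6075,.1132),[(.13,.013)],1,.006))
A=crop(s,310,240,120,120,5,[(m,.08,.048,g),(m,.07,.048,rd)])
cv2.imwrite("pics/e.png",A)
E
```

```text
tcp [0.6063 0.1127 0.1199] move cm [-0.03  0.02  1.99] zdir [-2.5e-03  2.0e-04 -1.0e+00] F [ 0.1 -1.1 -0.1] t 10.07
[0.60430789 0.11251666] [0.60380488 0.11175892] [0.60682368 0.11320374]
```

View pics/e.png

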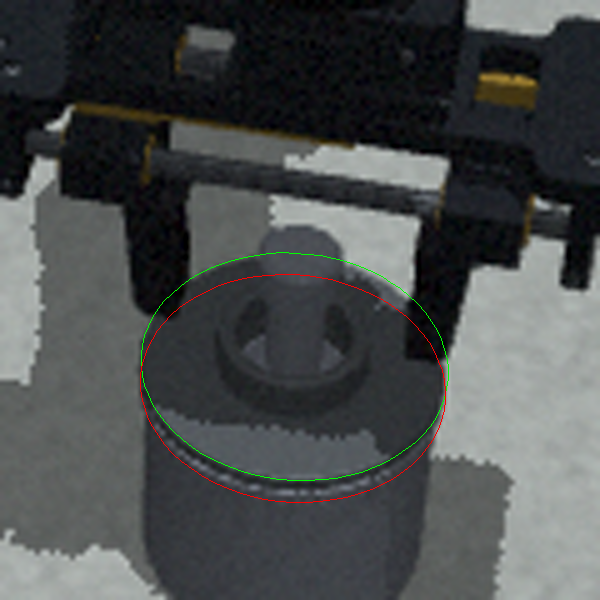

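The lid is seated level: a thin bright seam runs around the rim at crop (295,493), and the cover lies flat with its collar centre near (292,350). I'll descend to the collar.

Request:
step_arm([
  [-0.1,0,0.4,0,0,0,-0.6],
  [0,0,0.5,0,0,0,-0.6],
  [0,0,0.5,0,0,0,-0.6],
  [0,0,0.4,0,0,0,-0.6],
  [0,0,0.2,0,0,0,-0.6],
  [0,0,0,0,0,0,-0.6],
], force=15)

```text
clock: 10.92
tool_pos: [0.6052, 0.1125, 0.0998]
eef_rot: [0.991, 0.135, -0.001, -0.0]
contact_force: [-0.4, -0.5, -0.9]
opening: 0.796
finger_force: 0.0
```

Request:
step_arm([
  [0,0,0,0,0,0,-0.4],
  [0,0,0,0,0,0,-0.25],
  [0,0,0,0,0,0,-0.15],
  [0,0,0,0,0,0,-0.05],
  [0,0,0,0,0,0,0.1],
  [0,0,0,0,0,0,0.3],
  [0,0,0,0,0,0,0.3],
  [0,0,0,0,0,0,0.3],
], force=15)

```text
clock: 11.92
tool_pos: [0.6053, 0.1125, 0.1001]
eef_rot: [0.991, 0.135, -0.001, -0.0]
contact_force: [-0.1, -0.7, 1.2]
opening: 0.543
finger_force: 15.0
```

Request:
step_arm([
  [0,0,0,0,0,0,0.3],
  [0,0,-0.2,0,0,0,0.3],
  [0,0,-0.4,0,0,0,0.3],
  [0,0,-0.5,0,0,0,0.3],
  [0,0,0,0,0,0,0.3],
], force=20)

```text
clock: 12.55
tool_pos: [0.6057, 0.1125, 0.1115]
eef_rot: [0.991, 0.135, -0.001, -0.0]
contact_force: [-0.0, -0.0, -0.5]
opening: 0.544
finger_force: 20.0
```

```bash
python3 - <<'E'
from h import *; from plant import r
d(r,(.6053,.1125,.23)); st=r.get_state(); print(st["opening"],st["moment"])
s=r.snapshot("scene"); cv2.imwrite("pics/f.png",crop(s,310,240,120,120,5))
E
```

```text
tcp [0.6057 0.1125 0.1115] move cm [ -0.05  -0.02 -11.85] zdir [-1.4e-03  4.0e-04 -1.0e+00] F [-0.  -0.  -0.5] t 12.55
0.543683253238044 [-0.02446652  0.03744313  0.00874813]
```

View pics/f.png

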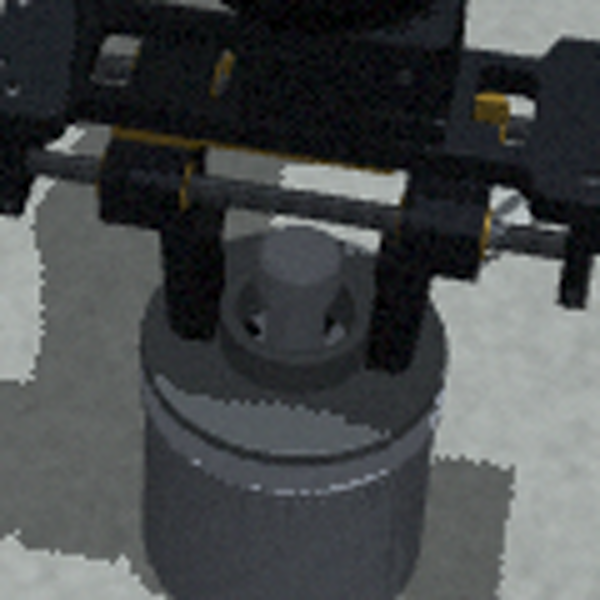

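The cover has lifted about 11 mm and is level (disc edge near crop (300,460)). The knob is still at (300,245) and the inner lid remains on the rim. Lifting straight up from here.

Request:
step_arm([
  [0,0,-0.8,0,0,0,0.3],
  [0,0,-1.2,0,0,0,0.3],
  [0,0,-1.2,0,0,0,0.3],
  [0,0,-1.2,0,0,0,0.3],
  [0,0,-1.2,0,0,0,0.3],
  [0,0,-1.5,0,0,0,0.3],
  [0,0,-1.5,0,0,0,0.3],
  [0,0,-1.5,0,0,0,0.3],
])

```text
clock: 13.6
tool_pos: [0.6056, 0.1125, 0.2131]
eef_rot: [0.991, 0.135, -0.001, -0.0]
contact_force: [-0.3, -1.4, -0.3]
opening: 0.545
finger_force: 20.0
```

Request:
step_arm([
  [0,0,-1,0,0,0,0.3],
  [0,0,-0.5,0,0,0,0.3],
  [0,0,0,0,0,0,0.3],
  [0,0,0,0,0,0,0.3],
  [0,0,0,0,0,0,0.3],
])

```text
clock: 14.22
tool_pos: [0.6053, 0.1124, 0.2265]
eef_rot: [0.991, 0.135, -0.002, -0.0]
contact_force: [-0.4, -0.4, -0.9]
opening: 0.537
finger_force: 20.0
```

```bash
python3 - <<'E'
from h import *; from plant import r
d(r,(.6053,.1125,.23))
s=r.snapshot("scene"); cv2.imwrite("pics/g.png",s["pixels"][...,::-1])
E
```

```text
tcp [0.6053 0.1124 0.2265] move cm [ 0.   -0.01 -0.35] zdir [-0.0034 -0.     -1.    ] F [-0.4 -0.4 -0.9] t 14.22
```

View pics/g.png

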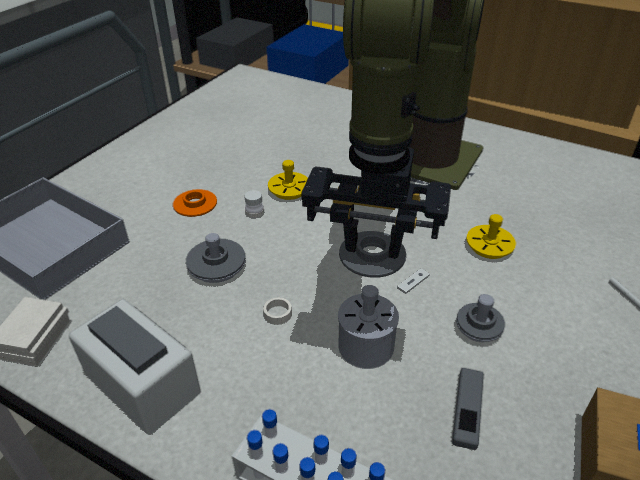

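The inner lid is seated in the pot at (368,315) and the cover is held clear above it at (372,255). Everything else is where it was.

```bash
python3 -c "
from plant import r
print(r.finish_job())"
```

```text
the job is handed in; nothing more can be done
None
```

The job is handed in: the middle inner lid is seated in the pot, the gripper holds its dust cover about 7 cm above the knob top, and in the last picture nothing else had moved.

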